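# Slide the serving board out over the counter's edge

### The job

The small bamboo serving board lies too flat on the counter to be picked up. Push it with the fingertips along the counter towards the front edge, without gripping or lifting it, until its whole blue grip end sticks out past the edge and the bamboo part stays on: the line where blue meets bamboo lies right over the edge and the board is square to it. Do not tip the board, and leave the bowl, the tin, the dish and the mug standing where they are.

Things in the scene. Friction and masses are not known exactly. Their poses are not given: they have to be found in the camera images.
- board: Flat rectangular serving board, 150 mm long (its x), 100 mm wide (its y), 10 mm thick, 0.11 to 0.22 kg; origin at the centre of its underside. The 50 mm of its length towards its -x end are painted blue, with a brass eyelet (painted flat, no real hole); the other 100 mm are bare bamboo. It lies loose, flat on the counter, blue end roughly towards the front edge, turned by up to 0.4 rad. It balances about its middle, so it would tip off if 75 mm of it hung over.
- seam (a point): Point on the board's top face, midway across its width, on the line where the blue end meets the bamboo: 25 mm from the board's origin towards -x, 10 mm above the underside.
- counter_edge (a point): Fixed point on the top front edge of the counter. The edge is straight and runs along world y; the counter (z = 0) lies on its +x side, and there is open air on its -x side, where the robot stands.
- sugar_bowl: Small glass bowl with sugar cubes, 77 mm across, 54 mm high, left or right of the board; origin at the centre of its underside. Leave it alone.
- tin: Creamer tin with a blue lid, 55 mm across, 82 mm high, on the other side of the board; origin at the centre of its underside. Leave it alone.
- dish_oval: Empty white dish, 118 mm across, 34 mm high, well to the left; origin at the centre of its underside. Leave it alone.
- blue_mug: Light blue mug, 85 mm across (117 mm with its handle), 96 mm high, well to the right; origin at the centre of its underside box. Leave it alone.

How it is judged:
At the end, for the whole second after the job is handed in: The board lies still and flat on the counter, its blue-bamboo line within 10 mm of straight above the counter's front edge (blue end 50 mm overhang), turned less than 0.10 rad (6 degrees) from square to the edge (x of seam in the frame of counter_edge between -0.01 and 0.01 m and angle between the x axis of board and the x axis of counter_edge, either way round below 0.1 rad and angle between board's own z axis and vertical below 0.05 rad and height (world z) of board between -0.005 and 0.005 m and linear speed of board below 0.01 m/s); the robot touches nothing.
It fails at once if the board is lifted off the counter or falls (height (world z) of board above 0.012 m or height (world z) of board below -0.015 m).
It fails at once if the board is tipped by more than 0.15 rad (angle between board's own z axis and vertical above 0.15 rad).
It fails at once if the bowl, tin, dish or mug is moved by more than 15 mm (distance of any of sugar_bowl, tin, dish_oval, blue_mug from where it was at the start of the episode above 0.015 m).
It also fails if it takes over 48 s, if anything falls off the work surface, if the arm or the gripper's body presses on something with over 40 N, if the wrist force passes 120 N, or if a joint passes its speed limit or range.

### The arm

A 6-joint arm with a two-finger parallel gripper is mounted at the origin on a cart in front of the work surface, level with it; the furniture and walls round the work are solid. World frame = base frame: x ahead of the robot, y to its left, z up, the work surface at z = 0. Lengths are in m, angles in rad, forces in N, time in s.
With the tool pointing down it reaches from about 0.35 to 0.875 m from the base axis. Payload 4.2 kg.
Tool frame: the origin (TCP) lies midway between the tips of the shut fingers; the grasp point (between the pads) lies 19 mm behind it (robot.grip_point_offset is the distance from the TCP to the grasp point, in m); z points along the fingers, y is the line along which they close (so a half turn about z gives the same grasp; the last joint's range is limited). The gripper opens to 85 mm and grips with 20 to 120 N. Pads are 22 mm wide; open, the fingers measure 114 mm over their backs; the gripper's body (76 mm by 85 mm) begins 54 mm behind the grasp point. The pads swing forward as they close: fully open they stand 13 mm farther back than shut.
Start: joints at [-0.917, 0.385, 0.008, 0, -1.194, -0.259], TCP at [0.24, -0.577, 0.231] pointing down, gripper open.
Joint ranges: [-3.14, 3.14], [-1.21, 2.06], [-1.07, 1.41], [-3.16, 2.05], [-2.99, -0.16], [-3.1, 3.1]. Speed limits (rad/s): [2.79, 2.79, 3.14, 3.14, 3.14, 3.14].

### API

Orientations are given as a unit quaternion [w, x, y, z].
In Python, from plant import robot gives the robot as it stands.
- The arm moves only by the tool play_rows, never from a script. Its argument "commands" is a list of rows, each an object with "gripper": the opening, from 0 (shut) to 1 (fully open); "delta_pos": the shift along the tool's x, y, z in mm, a list of three; "angular": the turn, a rotation vector about the tool's x, y, z in rad, a list of three. In form: [{"gripper": gripper, "delta_pos": [x, y, z], "angular": [rx, ry, rz]}, ...]. A call has exactly 10 rows; each row is the pose to reach, as a shift and turn from the pose commanded when the call began, along the tool's axes at that moment; what a row does not reach only later rows make up. A row lasts 1/8 s, in which the tool goes at most 62.5 mm and 10.7 degrees, less where a joint would pass 70% of its speed; a pose out of reach is approached as far as the arm can. A call with a gripper value outside its range is refused whole. The fingers move at their own pace and stop on an object; "force" is the grip in N (left out, the last holds). Time passes only in rows, so rows that repeat a pose let the fingers close, or fill a call up. It gives the time, the measured TCP pose, the force, the opening and the grip force at its end, in the units of the state.
- robot.get_obs(): the state, without advancing time (a new reading comes with each control period).
- robot.camera(name): name is "side" or "top" or "wrist"; returns the picture (420x560x3 uint8, blue, green, red); there is no depth.
- robot.get_calibration(name): a dict with "vertical_fov" (degrees; the focal length in pixels is half the picture's height over the tangent of half this angle, whatever the lens; pixels are square), "cx", "cy" (the principal point, pixels), "rvec" (rotation vector, rad) and "tvec" (3), from world to camera coordinates, as OpenCV has them. Camera axes: x right, y down, z forward; pixel columns grow to the right and rows downward; lengths in m; the calibration is good to about 2 mm. A picture is of the moment at which its call begins: read the wrist's pose just before it. get_calibration takes no time and is no camera call; for the wrist camera it gives the pose at the moment of the call.
- robot.finish_job(): hands the job in; it is judged then, once.
The state is a dict: "clock": time; "joint_positions": joint angles; "joint_vel": joint speeds; "joint_torque": joint torques, N m; "eef_pos": TCP position; "tool_rot": TCP orientation; "ft_force": force on the tool from outside, world axes, zero at the start; "moment": the same for the moment, N m; "grip_width": finger opening in m; "grasp_force": force on a finger pad.
Only numpy, scipy, OpenCV 4.12 (cv2) and the standard library are available. Lean on these libraries where they do the work, as an engineer would, in place of code of your own. Each camera call takes 0.05 s, during which the arm holds its last target. There are 200 camera calls.

## Working session

There is one attempt and no reset: what is moved stays moved. The work goes in short steps, Python scripts to look and compute and a tool call to move; the robot and the scene stay as the last step left them, time stands still between calls to the robot, and variables do not carry over. Pictures are saved under pics/ and viewed, at most 10 in all, crops included, and the job is handed in when it is done.

Besides the shell and the picture viewer there is one more tool, called after ">>>" by a JSON object that holds its "fn" and its "kwargs", one argument or row to a line. play_rows: Moves the arm, as the interface text tells. Its arguments: {"type":"object","properties":{"commands":{"type":"array"},"force":{"type":"number"}},"required":["commands"]}

```bash
mkdir -p pics; python3 - <<'E'
from plant import robot
import cv2
for n in ("top","side"):
    cv2.imwrite(f"pics/{n}0.png",robot.camera(n))
    print(n,robot.get_calibration(n))
o=robot.get_obs();print(o)
E
```

```text
top {'vertical_fov': 42.77812134259662, 'cx': 273.5856302470293, 'cy': 208.36912875972337, 'rvec': array([ 2.10917466, -2.10867786,  0.2290437 ]), 'tvec': array([-0.08827895,  0.4298904 ,  1.78796535])}
side {'vertical_fov': 44.874951434031324, 'cx': 279.73990677380414, 'cy': 207.70724491420478, 'rvec': array([ 0.29829409, -2.53949995,  1.59264807]), 'tvec': array([0.41583455, 0.12386221, 1.3758777 ])}
{'clock': 0.1, 'joint_positions': array([-9.17417188e-01,  3.85487640e-01,  6.74750388e-03, -4.25910103e-04,
       -1.19395892e+00, -2.58595214e-01]), 'joint_vel': array([-1.25243136e-05, -3.16956106e-04,  3.55754628e-03,  1.63124845e-03,
        1.47009076e-04, -7.35305565e-04]), 'joint_torque': array([-4.44693005e-04, -3.93321419e+01,  1.88928187e+01,  4.19797406e+00,
       -2.61732894e-03, -3.68970859e-06]), 'eef_pos': array([ 0.24019484, -0.57644443,  0.23032162]), 'tool_rot': array([-2.41218144e-04, -1.96035488e-01,  9.80596320e-01,  9.41322130e-04]), 'ft_force': array([-0.13018239, -0.10529815,  0.3947705 ]), 'moment': array([ 0.02555993,  0.03811396, -0.0167588 ]), 'grasp_force': 0.0, 'grip_width': 0.08540547483376419}
```

View pics/top0.png

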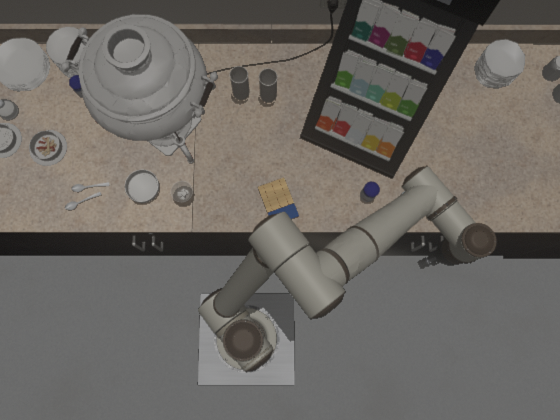

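View pics/side0.png

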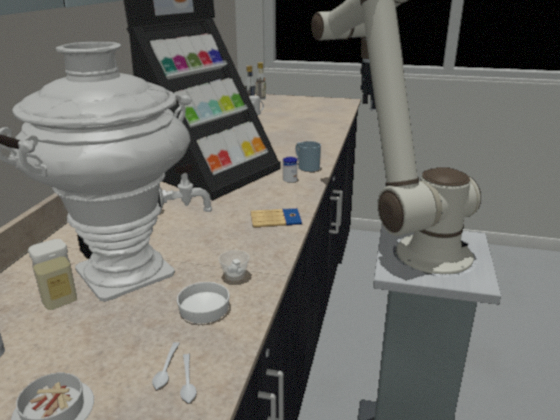

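Top view: the board is at about (279,200), with its blue end at (284,214) towards the front edge (row ~233). The bowl is at (183,193), the tin at (371,190), the dish at (143,187), and the mug is hidden under the arm. Next I'll measure these.

```bash
cat > h.py <<'E'
from plant import robot
import cv2, numpy as np
def cal(n):
    c=robot.get_calibration(n); f=210/np.tan(np.radians(c["vertical_fov"]/2))
    K=np.array([[f,0,c["cx"]],[0,f,c["cy"]],[0,0,1]]); return K,np.array(c["rvec"]),np.array(c["tvec"])
def ray(n,uv,z,c=None):
    K,r,t=c or cal(n); R=cv2.Rodrigues(r)[0]; o=-R.T@t
    uv=np.atleast_2d(np.array(uv,float)); d=(np.linalg.inv(K)@np.c_[uv,np.ones(len(uv))].T).T@R
    return o+d*((z-o[2])/d[:,2])[:,None]
def proj(n,p,c=None):
    K,r,t=c or cal(n); return cv2.projectPoints(np.atleast_2d(np.array(p,float)),r,t,K,None)[0][:,0]
def blobs(im,lo,hi,amin=20):
    m=cv2.inRange(cv2.cvtColor(im,cv2.COLOR_BGR2HSV),lo,hi)
    return [c for c in cv2.findContours(m,cv2.RETR_EXTERNAL,cv2.CHAIN_APPROX_NONE)[0] if cv2.contourArea(c)>amin]
E
python3 - <<'E'
from h import *
np.set_printoptions(precision=4,suppress=True)
for n in("top","side"):
    im=cv2.imread(f"pics/{n}0.png")
    for nm,lo,hi in (("blue",(105,100,40),(125,255,255)),("bamboo",(15,85,120),(30,255,255))):
        for c in blobs(im,lo,hi,25):
            rc=cv2.minAreaRect(c); print(n,nm,rc, "w",ray(n,rc[0],.01)[0][:2]); 
            if rc[1][0]*rc[1][1]<2000: print(ray(n,cv2.boxPoints(rc),.01)[:,:2].tolist())
top={"edge1":(200,233),"edge2":(330,233),"bowl":(183,193),"dish":(143,187),"tin":(371,190),"standL":(303,138),"standR":(390,177),"tap":(190,158)}
for k,v in top.items(): print(k,ray("top",v,0)[0][:2], ray("top",v,.08)[0][:2])
im=cv2.imread("pics/top0.png").astype(int).sum(2)
print(im[222:245,230],im[222:245,320])
cv2.imwrite("pics/b.png",cv2.hconcat([cv2.resize(cv2.imread("pics/top0.png")[160:250,230:330],None,fx=4,fy=4),cv2.resize(cv2.imread("pics/side0.png")[185:275,235:335],None,fx=4,fy=4)]))
E
```

```text
top blue ((283.10992431640625, 214.0684051513672), (13.358735084533691, 27.390581130981445), 68.74949645996094) w [ 0.4175 -0.1214]
[[0.42200660841618687, -0.06851919395181856], [0.4575299051717981, -0.15775382734791255], [0.4130784494039346, -0.17426123029728569], [0.3779151580657492, -0.08540609151600938]]
top blue ((371.5000305175781, 189.00001525878906), (13.435027122497559, 13.435027122497559), 45.0) w [ 0.5078 -0.4329]
[[0.5077465633756172, -0.39941606742090713], [0.5423919241486527, -0.43420850197192973], [0.5077801065268884, -0.46631177333405], [0.47340337472488375, -0.43152758631250765]]
top blue ((74.5, 82.0), (12.0, 9.0), 90.0) w [0.9131 0.6438]
[[0.9369576057253807, 0.6623077954259097], [0.9369882012489928, 0.6291521463401212], [0.8893832781810108, 0.6254731897062029], [0.8893543790705697, 0.6584590225121688]]
top blue ((432.10003662109375, 57.799991607666016), (16.994115829467773, 18.335756301879883), 26.56505012512207) w [ 1.0114 -0.678 ]
[[0.9935816563400723, -0.6333776016241295], [1.0603550251518605, -0.6679521099442606], [1.029364295552114, -0.7227348193749453], [0.9
[... 1617 characters left out ...]
) w [ 0.7205 -0.7237]
[[0.7862435681602291, -0.7521142198602113], [0.7328000821430259, -0.8791256260529818], [0.6570031941358745, -0.6962056753010941], [0.7095615809572163, -0.5859047952578162]]
edge1 [0.3523 0.1674] [0.3387 0.1564]
edge2 [ 0.3525 -0.2843] [ 0.3389 -0.2757]
bowl [0.4954 0.2316] [0.4756 0.2178]
dish [0.5172 0.3739] [0.4964 0.3539]
tin [ 0.5067 -0.4329] [ 0.4863 -0.4177]
standL [ 0.7003 -0.1945] [ 0.6716 -0.1898]
standR [ 0.5544 -0.5023] [ 0.532  -0.4841]
tap [0.6246 0.2112] [0.5991 0.1983]
[383 375 376 387 387 391 393 393 387 354 188 111 109 110 114 111 113 104
  99 100 105 106 109] [374 367 370 370 380 393 392 393 396 376 210 152 151 150 160 164 165 171
 173 171 173 173 168]
```

View pics/b.png

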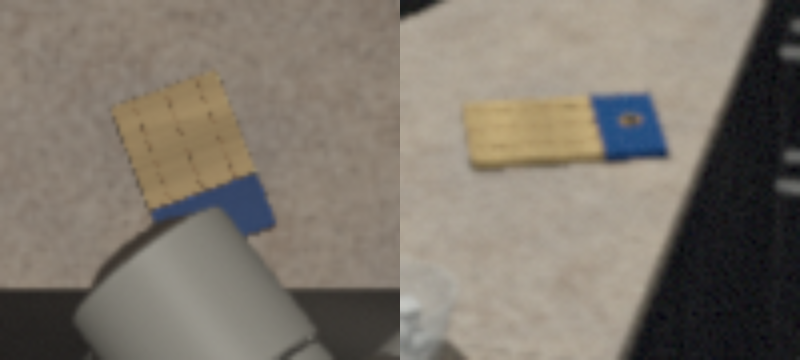

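The board centre is at about (0.464,-0.103) and it is turned about 0.37 rad. The seam is near (0.441,-0.112) and the edge near x=0.356. My plan is to use two spread fingers, square to the edge, behind the rear end and push in -x, which also squares the board. First I'll hover and look with the wrist camera.

>>> {"fn": "play_rows", "kwargs": {
  "commands": [
    {"gripper": 0.82,"delta_pos": [-30,25,0],"angular": [0,0,0.1]},
    {"gripper": 0.82,"delta_pos": [-75,62,0],"angular": [0,0,0.2]},
    {"gripper": 0.82,"delta_pos": [-120,99,0],"angular": [0,0,0.3]},
    {"gripper": 0.82,"delta_pos": [-165,136,0],"angular": [0,0,0.395]},
    {"gripper": 0.82,"delta_pos": [-212,175,0],"angular": [0,0,0.395]},
    {"gripper": 0.82,"delta_pos": [-259,214,0],"angular": [0,0,0.395]},
    {"gripper": 0.82,"delta_pos": [-306,252,0],"angular": [0,0,0.395]},
    {"gripper": 0.82,"delta_pos": [-350,289,0],"angular": [0,0,0.395]},
    {"gripper": 0.82,"delta_pos": [-395,326,0],"angular": [0,0,0.395]},
    {"gripper": 0.82,"delta_pos": [-429,354,0],"angular": [0,0,0.395]}
  ]
}}

```text
clock: 1.35
eef_pos: [0.5008, -0.0829, 0.2311]
tool_rot: [-0.0, -0.001, 1.0, 0.0]
ft_force: [0.2, -0.7, -0.0]
grip_width: 0.07
grasp_force: 0.0
```

```bash
python3 - <<'E'
from h import *
o=robot.get_obs();print(o["clock"],o["eef_pos"],o["tool_rot"],o["grip_width"])
cv2.imwrite("pics/w1.png",robot.camera("wrist")); K,r,t=cal("wrist");R=cv2.Rodrigues(r)[0];print(-R.T@t,R[2],R[0])
np.savez("w1.npz",K=K,r=r,t=t)
E
```

```text
1.35 [ 0.50077416 -0.08294159  0.23106348] [-2.07102297e-04 -6.16206143e-04  9.99999788e-01  4.74374814e-05] 0.06999337727445878
[ 0.43518081 -0.0802612   0.37327148] [ 0.26632404  0.00158981 -0.96388224] [-3.20027117e-03  9.99994586e-01  7.65122200e-04]
```

View pics/w1.png

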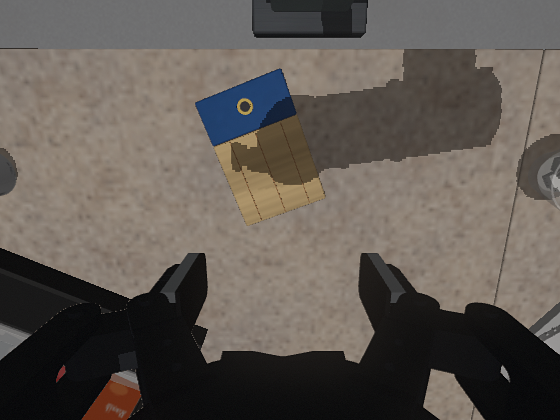

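The wrist view shows the board with corners at about (196,103), (281,69), (326,197) and (250,224). The seam runs from (215,145) to (298,114), and the counter edge is at row ~48. Everything is clear of the board.

```bash
python3 - <<'E'
from h import *
np.set_printoptions(precision=4,suppress=True)
d=np.load("w1.npz");c=(d["K"],d["r"],d["t"]);im=cv2.imread("pics/w1.png")
g=im.astype(int).sum(2)
for u in (120,200,400,520): print(g[42:56,u])
print("edge",ray("",[(120,48.5),(520,48.5)],0,c))
P=ray("",[(196,103),(281,69),(326,197),(250,224),(215,145),(298,114)],.01,c);print(P)
v=P[4]-P[5];print("yaw",np.arctan2(-v[0]*-1,-v[1]), "seam",P[4:].mean(0),"ctr",P[:4].mean(0))
E
```

```text
[333 335 339 340 339 337 336 360 385 387 393 396 397 398]
[336 340 341 343 340 340 337 369 393 390 390 388 388 386]
[335 332 331 332 336 337 334 342 401 401 397 397 396 392]
[322 330 334 333 329 331 328 208 351 363 366 370 379 380]
edge [[ 0.3634 -0.2521  0.    ]
 [ 0.362   0.1711  0.    ]]
[[ 0.4184 -0.173   0.01  ]
 [ 0.3843 -0.0818  0.01  ]
 [ 0.5217 -0.0294  0.01  ]
 [ 0.5548 -0.1183  0.01  ]
 [ 0.4627 -0.1549  0.01  ]
 [ 0.4294 -0.0633  0.01  ]]
yaw 0.3488286332025975 seam [ 0.4461 -0.1091  0.01  ] ctr [ 0.4698 -0.1006  0.01  ]
```

>>> {"fn": "play_rows", "kwargs": {
  "commands": [
    {"gripper": 0.82,"delta_pos": [-40,5,0],"angular": [0,0,0]},
    {"gripper": 0.82,"delta_pos": [-80,10,10],"angular": [0,0,0]},
    {"gripper": 0.82,"delta_pos": [-80,10,50],"angular": [0,0,0]},
    {"gripper": 0.82,"delta_pos": [-80,10,90],"angular": [0,0,0]},
    {"gripper": 0.82,"delta_pos": [-80,10,130],"angular": [0,0,0]},
    {"gripper": 0.82,"delta_pos": [-80,10,165],"angular": [0,0,0]},
    {"gripper": 0.82,"delta_pos": [-80,10,190],"angular": [0,0,0]},
    {"gripper": 0.82,"delta_pos": [-80,10,205],"angular": [0,0,0]},
    {"gripper": 0.82,"delta_pos": [-80,10,216],"angular": [0,0,0]},
    {"gripper": 0.82,"delta_pos": [-80,10,216],"angular": [0,0,0]}
  ]
}}

```text
clock: 2.65
eef_pos: [0.5801, -0.0752, 0.015]
tool_rot: [-0.0, 0.0, 1.0, -0.0]
ft_force: [0.3, 0.6, -0.3]
grip_width: 0.0703
grasp_force: 0.0
```

>>> {"fn": "play_rows", "kwargs": {
  "commands": [
    {"gripper": 0.82,"delta_pos": [0,0,2],"angular": [0,0,0]},
    {"gripper": 0.82,"delta_pos": [0,0,4],"angular": [0,0,0]},
    {"gripper": 0.82,"delta_pos": [0,0,6],"angular": [0,0,0]},
    {"gripper": 0.82,"delta_pos": [0,0,8],"angular": [0,0,0]},
    {"gripper": 0.82,"delta_pos": [0,0,10],"angular": [0,0,0]},
    {"gripper": 0.82,"delta_pos": [0,0,11],"angular": [0,0,0]},
    {"gripper": 0.82,"delta_pos": [0,0,12],"angular": [0,0,0]},
    {"gripper": 0.82,"delta_pos": [0,0,12],"angular": [0,0,0]},
    {"gripper": 0.82,"delta_pos": [0,0,12],"angular": [0,0,0]},
    {"gripper": 0.82,"delta_pos": [0,0,12],"angular": [0,0,0]}
  ]
}}

```text
clock: 3.9
eef_pos: [0.5803, -0.0751, 0.0034]
tool_rot: [0.0, 0.0, 1.0, 0.0]
ft_force: [0.2, -0.3, 0.5]
grip_width: 0.07
grasp_force: 0.0
```

```bash
python3 - <<'E'
from h import *
o=robot.get_obs();print(o["clock"],o["eef_pos"],o["tool_rot"],o["grip_width"],o["ft_force"])
cv2.imwrite("pics/w2.png",robot.camera("wrist")); K,r,t=cal("wrist")
np.savez("w2.npz",K=K,r=r,t=t)
E
```

```text
3.9 [ 0.58031195 -0.07512954  0.00339557] [9.10598135e-05 7.99109766e-05 9.99999993e-01 6.14098042e-06] 0.07004969544807668 [ 0.18494624 -0.30475797  0.47042881]
```

View pics/w2.png

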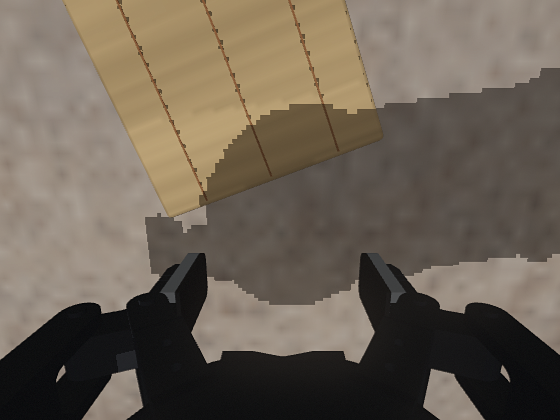

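The wrist view shows the board's rear corner at (172,215), ahead of the left fingertip at (195,255), and no contact yet. I'll feel for the counter in small steps, since the open tips stand back.

>>> {"fn": "play_rows", "kwargs": {
  "commands": [
    {"gripper": 0.82,"delta_pos": [0,0,1],"angular": [0,0,0]},
    {"gripper": 0.82,"delta_pos": [0,0,2],"angular": [0,0,0]},
    {"gripper": 0.82,"delta_pos": [0,0,3],"angular": [0,0,0]},
    {"gripper": 0.82,"delta_pos": [0,0,4],"angular": [0,0,0]},
    {"gripper": 0.82,"delta_pos": [0,0,5],"angular": [0,0,0]},
    {"gripper": 0.82,"delta_pos": [0,0,5],"angular": [0,0,0]},
    {"gripper": 0.82,"delta_pos": [0,0,5],"angular": [0,0,0]},
    {"gripper": 0.82,"delta_pos": [0,0,5],"angular": [0,0,0]},
    {"gripper": 0.82,"delta_pos": [0,0,5],"angular": [0,0,0]},
    {"gripper": 0.82,"delta_pos": [0,0,5],"angular": [0,0,0]}
  ]
}}

```text
clock: 5.2
eef_pos: [0.5802, -0.0751, -0.0017]
tool_rot: [0.0, 0.0, 1.0, 0.0]
ft_force: [0.1, 0.3, 0.2]
grip_width: 0.07
grasp_force: 0.0
```

>>> {"fn": "play_rows", "kwargs": {
  "commands": [
    {"gripper": 0.82,"delta_pos": [0,0,1],"angular": [0,0,0]},
    {"gripper": 0.82,"delta_pos": [0,0,2],"angular": [0,0,0]},
    {"gripper": 0.82,"delta_pos": [0,0,2],"angular": [0,0,0]},
    {"gripper": 0.82,"delta_pos": [0,0,2],"angular": [0,0,0]},
    {"gripper": 0.82,"delta_pos": [0,0,2],"angular": [0,0,0]},
    {"gripper": 0.82,"delta_pos": [0,0,2],"angular": [0,0,0]},
    {"gripper": 0.82,"delta_pos": [0,0,2],"angular": [0,0,0]},
    {"gripper": 0.82,"delta_pos": [0,0,2],"angular": [0,0,0]},
    {"gripper": 0.82,"delta_pos": [0,0,2],"angular": [0,0,0]},
    {"gripper": 0.82,"delta_pos": [0,0,2],"angular": [0,0,0]}
  ]
}}

```text
clock: 6.45
eef_pos: [0.5803, -0.0751, -0.0037]
tool_rot: [0.0, 0.0, 1.0, 0.0]
ft_force: [0.2, 1.3, -0.1]
grip_width: 0.0698
grasp_force: 0.0
```

>>> {"fn": "play_rows", "kwargs": {
  "commands": [
    {"gripper": 0.82,"delta_pos": [0,0,1],"angular": [0,0,0]},
    {"gripper": 0.82,"delta_pos": [0,0,2],"angular": [0,0,0]},
    {"gripper": 0.82,"delta_pos": [0,0,2],"angular": [0,0,0]},
    {"gripper": 0.82,"delta_pos": [0,0,2],"angular": [0,0,0]},
    {"gripper": 0.82,"delta_pos": [0,0,2],"angular": [0,0,0]},
    {"gripper": 0.82,"delta_pos": [0,0,2],"angular": [0,0,0]},
    {"gripper": 0.82,"delta_pos": [0,0,2],"angular": [0,0,0]},
    {"gripper": 0.82,"delta_pos": [0,0,2],"angular": [0,0,0]},
    {"gripper": 0.82,"delta_pos": [0,0,2],"angular": [0,0,0]},
    {"gripper": 0.82,"delta_pos": [0,0,2],"angular": [0,0,0]}
  ]
}}

```text
clock: 7.7
eef_pos: [0.5803, -0.0751, -0.0057]
tool_rot: [0.0, 0.0, 1.0, 0.0]
ft_force: [0.4, -0.1, 0.6]
grip_width: 0.0701
grasp_force: 0.0
```

>>> {"fn": "play_rows", "kwargs": {
  "commands": [
    {"gripper": 0.82,"delta_pos": [6,0,0],"angular": [0,0,0]},
    {"gripper": 0.82,"delta_pos": [12,0,0],"angular": [0,0,0]},
    {"gripper": 0.82,"delta_pos": [18,0,0],"angular": [0,0,0]},
    {"gripper": 0.82,"delta_pos": [24,0,0],"angular": [0,0,0]},
    {"gripper": 0.82,"delta_pos": [30,0,0],"angular": [0,0,0]},
    {"gripper": 0.82,"delta_pos": [36,0,0],"angular": [0,0,0]},
    {"gripper": 0.82,"delta_pos": [42,0,0],"angular": [0,0,0]},
    {"gripper": 0.82,"delta_pos": [48,0,0],"angular": [0,0,0]},
    {"gripper": 0.82,"delta_pos": [53,0,0],"angular": [0,0,0]},
    {"gripper": 0.82,"delta_pos": [55,0,0],"angular": [0,0,0]}
  ]
}}

```text
clock: 8.95
eef_pos: [0.525, -0.0751, -0.0056]
tool_rot: [0.0, 0.0, 1.0, -0.0]
ft_force: [0.4, -0.6, -0.0]
grip_width: 0.0697
grasp_force: 0.5
```

```bash
cat >> h.py <<'E'
def shot(k):
    o=robot.get_obs();print(o["clock"],o["eef_pos"],o["ft_force"])
    K,r,t=cal("wrist");w=robot.camera("wrist");s=robot.camera("side");tp=robot.camera("top")
    np.savez(f"w{k}.npz",K=K,r=r,t=t)
    cv2.imwrite(f"pics/w{k}.png",w);cv2.imwrite(f"pics/s{k}.png",s);cv2.imwrite(f"pics/t{k}.png",tp)
    crop=cv2.resize(s[170:270,210:350],(560,400))
    cv2.imwrite(f"pics/v{k}.png",cv2.hconcat([cv2.resize(w,(400,300)),cv2.resize(crop,(400,300))]))
    for n,im in(("side",s),("top",tp)):
        for nm,lo,hi in (("blue",(105,100,40),(125,255,255)),("bam",(15,85,120),(30,255,255))):
            for c in blobs(im,lo,hi,25):
                rc=cv2.minAreaRect(c);p=ray(n,rc[0],.01)[0]
                if .3<p[0]<.6 and -.2<p[1]<0: print(n,nm,p[:2].round(4),ray(n,cv2.boxPoints(rc),.01)[:,:2].round(3).tolist())
E
python3 -c "
from h import *
shot(3)"
```

```text
8.95 [ 0.52500396 -0.07513903 -0.00561838] [ 0.35180584 -0.64407478 -0.013687  ]
side blue [ 0.3739 -0.1036] [[0.412, -0.151], [0.357, -0.164], [0.338, -0.059], [0.39, -0.047]]
side bam [ 0.4484 -0.0829] [[0.511, -0.121], [0.41, -0.144], [0.39, -0.047], [0.484, -0.025]]
top blue [ 0.3787 -0.1142] [[0.386, -0.061], [0.416, -0.154], [0.371, -0.167], [0.342, -0.075]]
top bam [ 0.4481 -0.0914] [[0.476, -0.031], [0.508, -0.123], [0.42, -0.152], [0.389, -0.06]]
```

View pics/v3.png

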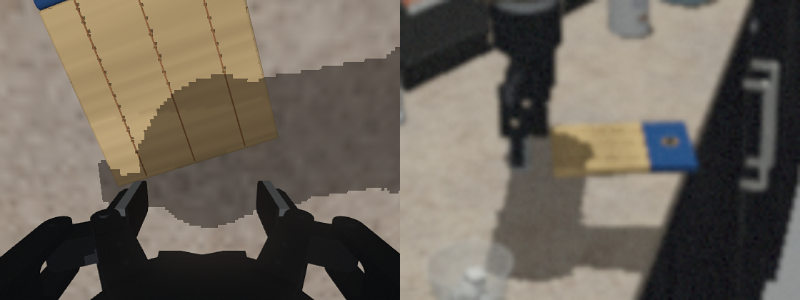

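The wrist view shows the rear end still slanted, from (120,185) to (277,137) in the left half. The board slid about 40 mm but turned only about 0.06 rad. I'll square it by pushing the +y long side near the rear end towards -y, then finish with the two-finger push.

>>> {"fn": "play_rows", "kwargs": {
  "commands": [
    {"gripper": 0.82,"delta_pos": [-25,0,0],"angular": [0,0,0]},
    {"gripper": 0.82,"delta_pos": [-25,40,0],"angular": [0,0,0]},
    {"gripper": 0.82,"delta_pos": [-25,80,0],"angular": [0,0,0]},
    {"gripper": 0.82,"delta_pos": [-25,118,0],"angular": [0,0,0]},
    {"gripper": 0.82,"delta_pos": [-10,120,0],"angular": [0,0,0]},
    {"gripper": 0.82,"delta_pos": [15,120,0],"angular": [0,0,0]},
    {"gripper": 0.82,"delta_pos": [40,120,0],"angular": [0,0,0]},
    {"gripper": 0.82,"delta_pos": [60,120,0],"angular": [0,0,0]},
    {"gripper": 0.82,"delta_pos": [60,110,0],"angular": [0,0,0]},
    {"gripper": 0.82,"delta_pos": [60,104,0],"angular": [0,0,0]}
  ]
}}

```text
clock: 10.35
eef_pos: [0.466, 0.0285, -0.0056]
tool_rot: [0.0, 0.0, 1.0, 0.0]
ft_force: [-0.1, -0.1, -0.1]
grip_width: 0.07
grasp_force: 0.0
```

>>> {"fn": "play_rows", "kwargs": {
  "commands": [
    {"gripper": 0.82,"delta_pos": [0,-4,0],"angular": [0,0,0]},
    {"gripper": 0.82,"delta_pos": [0,-8,0],"angular": [0,0,0]},
    {"gripper": 0.82,"delta_pos": [0,-12,0],"angular": [0,0,0]},
    {"gripper": 0.82,"delta_pos": [0,-16,0],"angular": [0,0,0]},
    {"gripper": 0.82,"delta_pos": [0,-20,0],"angular": [0,0,0]},
    {"gripper": 0.82,"delta_pos": [0,-24,0],"angular": [0,0,0]},
    {"gripper": 0.82,"delta_pos": [0,-27,0],"angular": [0,0,0]},
    {"gripper": 0.82,"delta_pos": [0,-30,0],"angular": [0,0,0]},
    {"gripper": 0.82,"delta_pos": [0,-30,0],"angular": [0,0,0]},
    {"gripper": 0.82,"delta_pos": [0,-30,0],"angular": [0,0,0]}
  ]
}}

```text
clock: 11.6
eef_pos: [0.4649, -0.0013, -0.0057]
tool_rot: [-0.0, 0.0, 1.0, -0.0]
ft_force: [0.6, 0.8, 0.3]
grip_width: 0.0699
grasp_force: 0.1
```

```bash
python3 -c "
from h import *
shot(4)"
```

```text
11.6 [ 0.46494864 -0.00127295 -0.00574681] [0.62034882 0.77741365 0.26778109]
side blue [ 0.3701 -0.108 ] [[0.406, -0.153], [0.354, -0.165], [0.337, -0.066], [0.385, -0.054]]
side bam [ 0.4323 -0.1004] [[0.478, -0.143], [0.41, -0.159], [0.39, -0.06], [0.453, -0.045]]
top blue [ 0.3742 -0.1199] [[0.385, -0.067], [0.409, -0.162], [0.364, -0.172], [0.34, -0.079]]
top bam [ 0.4473 -0.1021] [[0.482, -0.043], [0.507, -0.138], [0.413, -0.161], [0.389, -0.066]]
```

View pics/v4.png

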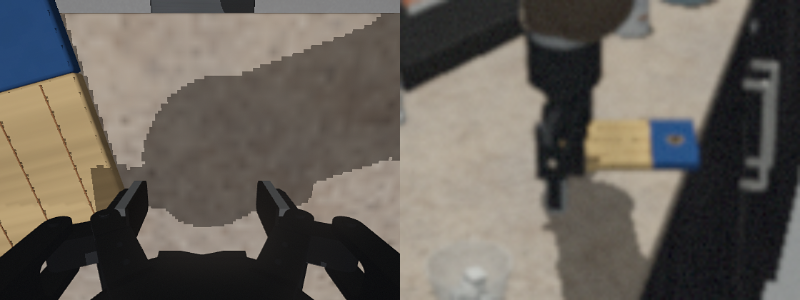

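The finger now touches the board's +y side at about (105,210) in the left half. The board is turning, with about 0.25 rad left, so I'll continue.

>>> {"fn": "play_rows", "kwargs": {
  "commands": [
    {"gripper": 0.82,"delta_pos": [0,-3,0],"angular": [0,0,0]},
    {"gripper": 0.82,"delta_pos": [0,-6,0],"angular": [0,0,0]},
    {"gripper": 0.82,"delta_pos": [0,-9,0],"angular": [0,0,0]},
    {"gripper": 0.82,"delta_pos": [0,-12,0],"angular": [0,0,0]},
    {"gripper": 0.82,"delta_pos": [0,-15,0],"angular": [0,0,0]},
    {"gripper": 0.82,"delta_pos": [0,-18,0],"angular": [0,0,0]},
    {"gripper": 0.82,"delta_pos": [0,-21,0],"angular": [0,0,0]},
    {"gripper": 0.82,"delta_pos": [0,-23,0],"angular": [0,0,0]},
    {"gripper": 0.82,"delta_pos": [0,-23,0],"angular": [0,0,0]},
    {"gripper": 0.82,"delta_pos": [0,-23,0],"angular": [0,0,0]}
  ]
}}

```text
clock: 13.0
eef_pos: [0.4649, -0.0243, -0.0058]
tool_rot: [-0.0, 0.0, 1.0, -0.0]
ft_force: [0.7, 1.0, 0.7]
grip_width: 0.0701
grasp_force: 0.1
```

```bash
python3 -c "
from h import *
shot(5)"
```

```text
13.0 [ 0.46487004 -0.02426815 -0.00578482] [0.67420488 1.02263686 0.65789253]
side blue [ 0.3644 -0.1258] [[0.384, -0.074], [0.398, -0.19], [0.344, -0.18], [0.334, -0.066]]
side bam [ 0.4286 -0.1148] [[0.454, -0.063], [0.475, -0.167], [0.401, -0.169], [0.385, -0.066]]
top blue [ 0.3662 -0.1308] [[0.383, -0.08], [0.396, -0.176], [0.349, -0.181], [0.337, -0.086]]
top bam [ 0.4406 -0.122 ] [[0.483, -0.068], [0.495, -0.165], [0.399, -0.176], [0.387, -0.08]]
```

>>> {"fn": "play_rows", "kwargs": {
  "commands": [
    {"gripper": 0.82,"delta_pos": [0,-3,0],"angular": [0,0,0]},
    {"gripper": 0.82,"delta_pos": [0,-6,0],"angular": [0,0,0]},
    {"gripper": 0.82,"delta_pos": [0,-9,0],"angular": [0,0,0]},
    {"gripper": 0.82,"delta_pos": [0,-12,0],"angular": [0,0,0]},
    {"gripper": 0.82,"delta_pos": [0,-15,0],"angular": [0,0,0]},
    {"gripper": 0.82,"delta_pos": [0,-16,0],"angular": [0,0,0]},
    {"gripper": 0.82,"delta_pos": [0,-16,0],"angular": [0,0,0]},
    {"gripper": 0.82,"delta_pos": [0,-8,0],"angular": [0,0,0]},
    {"gripper": 0.82,"delta_pos": [0,0,0],"angular": [0,0,0]},
    {"gripper": 0.82,"delta_pos": [0,0,0],"angular": [0,0,0]}
  ]
}}

```text
clock: 14.4
eef_pos: [0.4652, -0.0234, -0.0057]
tool_rot: [-0.0, -0.001, 1.0, -0.0]
ft_force: [0.4, 0.5, -0.6]
grip_width: 0.0696
grasp_force: 0.0
```

>>> {"fn": "play_rows", "kwargs": {
  "commands": [
    {"gripper": 0.82,"delta_pos": [-25,4,0],"angular": [0,0,0]},
    {"gripper": 0.82,"delta_pos": [-55,4,0],"angular": [0,0,0]},
    {"gripper": 0.82,"delta_pos": [-65,4,0],"angular": [0,0,0]},
    {"gripper": 0.82,"delta_pos": [-65,0,0],"angular": [0,0,0]},
    {"gripper": 0.82,"delta_pos": [-65,-35,0],"angular": [0,0,0]},
    {"gripper": 0.82,"delta_pos": [-65,-70,0],"angular": [0,0,0]},
    {"gripper": 0.82,"delta_pos": [-65,-100,0],"angular": [0,0,0]},
    {"gripper": 0.82,"delta_pos": [-65,-109,0],"angular": [0,0,0]},
    {"gripper": 0.82,"delta_pos": [-65,-109,0],"angular": [0,0,0]},
    {"gripper": 0.82,"delta_pos": [-65,-109,0],"angular": [0,0,0]}
  ]
}}

```text
clock: 15.65
eef_pos: [0.5299, -0.1324, -0.0057]
tool_rot: [-0.0, -0.0, 1.0, 0.0]
ft_force: [0.2, 0.4, -0.2]
grip_width: 0.0702
grasp_force: 0.0
```

```bash
python3 -c "
from h import *
shot(6)"
```

```text
15.65 [ 0.52990759 -0.13237821 -0.00567351] [ 0.23057458  0.3835809  -0.23195557]
side blue [ 0.3596 -0.1337] [[0.383, -0.082], [0.389, -0.214], [0.335, -0.188], [0.333, -0.06]]
side bam [ 0.435  -0.1255] [[0.476, -0.074], [0.498, -0.18], [0.392, -0.18], [0.376, -0.075]]
top blue [ 0.3595 -0.1364] [[0.382, -0.09], [0.382, -0.183], [0.337, -0.183], [0.337, -0.09]]
top bam [ 0.4374 -0.1351] [[0.389, -0.086], [0.486, -0.086], [0.486, -0.184], [0.389, -0.183]]
```

View pics/v6.png

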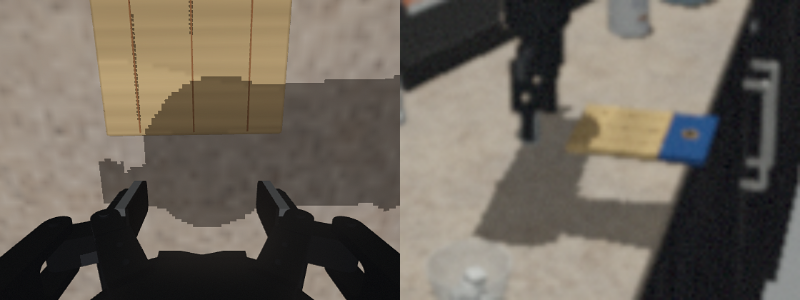

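The board is square now: its rear edge is level at row 133 in the left half. The seam is about 30 mm short of the edge. I'll push most of that, then measure.

>>> {"fn": "play_rows", "kwargs": {
  "commands": [
    {"gripper": 0.82,"delta_pos": [12,0,0],"angular": [0,0,0]},
    {"gripper": 0.82,"delta_pos": [22,0,0],"angular": [0,0,0]},
    {"gripper": 0.82,"delta_pos": [28,0,0],"angular": [0,0,0]},
    {"gripper": 0.82,"delta_pos": [33,0,0],"angular": [0,0,0]},
    {"gripper": 0.82,"delta_pos": [38,0,0],"angular": [0,0,0]},
    {"gripper": 0.82,"delta_pos": [43,0,0],"angular": [0,0,0]},
    {"gripper": 0.82,"delta_pos": [47,0,0],"angular": [0,0,0]},
    {"gripper": 0.82,"delta_pos": [50,0,0],"angular": [0,0,0]},
    {"gripper": 0.82,"delta_pos": [52,0,0],"angular": [0,0,0]},
    {"gripper": 0.82,"delta_pos": [52,0,0],"angular": [0,0,0]}
  ]
}}

```text
clock: 17.05
eef_pos: [0.4783, -0.1331, -0.0056]
tool_rot: [0.0, 0.0, 1.0, -0.0]
ft_force: [1.0, -0.4, 2.4]
grip_width: 0.0699
grasp_force: 0.7
```

```bash
python3 -c "
from h import *
shot(7)
im=cv2.imread('pics/t7.png'); g=im.astype(int).sum(2)
for u in (215,225,325,335): print(g[227:238,u])
print(ray('top',[(225,231.5),(225,232.5),(335,231.5)],0))
s=cv2.imread('pics/s7.png');cv2.imwrite('pics/v7.png',cv2.hconcat([cv2.resize(s[190:240,255:325],(400,286)),cv2.resize(im[180:240,250:334],(400,286))]))
"
```

```text
17.05 [ 0.47827819 -0.13313047 -0.00555807] [ 1.02277137 -0.38621943  2.42764303]
side blue [ 0.3374 -0.1297] [[0.361, -0.076], [0.366, -0.212], [0.312, -0.186], [0.312, -0.055]]
side bam [ 0.4061 -0.1257] [[0.442, -0.077], [0.461, -0.182], [0.369, -0.177], [0.356, -0.073]]
top blue [ 0.3385 -0.1345] [[0.361, -0.086], [0.361, -0.183], [0.316, -0.183], [0.316, -0.086]]
top bam [ 0.4125 -0.1349] [[0.457, -0.086], [0.457, -0.184], [0.368, -0.183], [0.368, -0.086]]
[416 409 403 396 392 381 376 372 365 360 346]
[412 404 399 391 385 381 374 369 360 353 345]
[383 379 381 402 389 205 135 131 134 140 140]
[367 390 413 411 378 198 128 123 131 133 136]
[[ 0.35764405  0.08064739  0.        ]
 [ 0.35412046  0.08057925  0.        ]
 [ 0.35777903 -0.30185468  0.        ]]
```

View pics/v7.png

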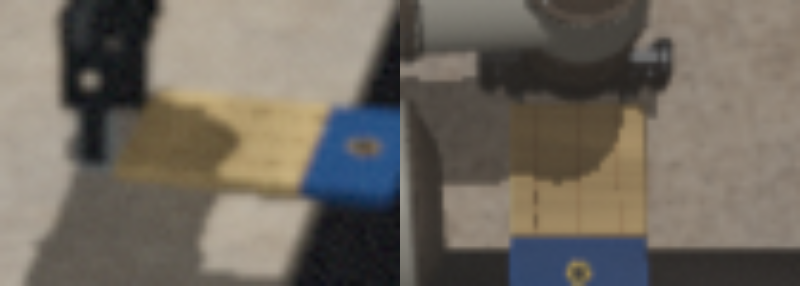

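Left crop is the side view, right crop is the top view. In the top crop the seam is at row 236 and the counter edge at row 250 (scale 4.77), so about 8.5 mm remain. I'll push that, back off and check.

>>> {"fn": "play_rows", "kwargs": {
  "commands": [
    {"gripper": 0.82,"delta_pos": [2,0,0],"angular": [0,0,0]},
    {"gripper": 0.82,"delta_pos": [4,0,0],"angular": [0,0,0]},
    {"gripper": 0.82,"delta_pos": [6,0,0],"angular": [0,0,0]},
    {"gripper": 0.82,"delta_pos": [7.5,0,0],"angular": [0,0,0]},
    {"gripper": 0.82,"delta_pos": [8.5,0,0],"angular": [0,0,0]},
    {"gripper": 0.82,"delta_pos": [8.5,0,0],"angular": [0,0,0]},
    {"gripper": 0.82,"delta_pos": [5,0,0],"angular": [0,0,0]},
    {"gripper": 0.82,"delta_pos": [-10,0,0],"angular": [0,0,0]},
    {"gripper": 0.82,"delta_pos": [-25,0,0],"angular": [0,0,0]},
    {"gripper": 0.82,"delta_pos": [-25,0,0],"angular": [0,0,0]}
  ]
}}

```text
clock: 18.45
eef_pos: [0.5051, -0.1331, -0.0058]
tool_rot: [0.001, -0.0, 1.0, -0.0]
ft_force: [-1.3, -0.2, -0.5]
grip_width: 0.0696
grasp_force: 0.0
```

>>> {"fn": "play_rows", "kwargs": {
  "commands": [
    {"gripper": 0.82,"delta_pos": [0,0,-30],"angular": [0,0,0]},
    {"gripper": 0.82,"delta_pos": [0,0,-70],"angular": [0,0,0]},
    {"gripper": 0.82,"delta_pos": [0,0,-110],"angular": [0,0,0]},
    {"gripper": 0.82,"delta_pos": [0,0,-150],"angular": [0,0,0]},
    {"gripper": 0.82,"delta_pos": [0,0,-190],"angular": [0,0,0]},
    {"gripper": 0.82,"delta_pos": [0,0,-220],"angular": [0,0,0]},
    {"gripper": 0.82,"delta_pos": [0,0,-235],"angular": [0,0,0]},
    {"gripper": 0.82,"delta_pos": [0,0,-240],"angular": [0,0,0]},
    {"gripper": 0.82,"delta_pos": [0,0,-240],"angular": [0,0,0]},
    {"gripper": 0.82,"delta_pos": [0,0,-240],"angular": [0,0,0]}
  ]
}}

```text
clock: 19.7
eef_pos: [0.5026, -0.1331, 0.2329]
tool_rot: [-0.001, 0.0, 1.0, 0.0]
ft_force: [-0.0, 0.2, -0.4]
grip_width: 0.0702
grasp_force: 0.0
```

```bash
python3 -c "
from h import *
shot(8)
"
```

```text
19.7 [ 0.50258569 -0.13307456  0.23292017] [-0.00320725  0.19014152 -0.35133076]
side blue [ 0.3285 -0.1282] [[0.352, -0.071], [0.359, -0.211], [0.304, -0.189], [0.301, -0.053]]
side bam [ 0.4006 -0.1258] [[0.438, -0.075], [0.457, -0.182], [0.362, -0.179], [0.348, -0.073]]
top blue [ 0.3298 -0.1345] [[0.351, -0.086], [0.351, -0.183], [0.309, -0.183], [0.309, -0.086]]
top bam [ 0.4054 -0.1349] [[0.453, -0.086], [0.454, -0.184], [0.358, -0.183], [0.358, -0.086]]
```

View pics/w8.png

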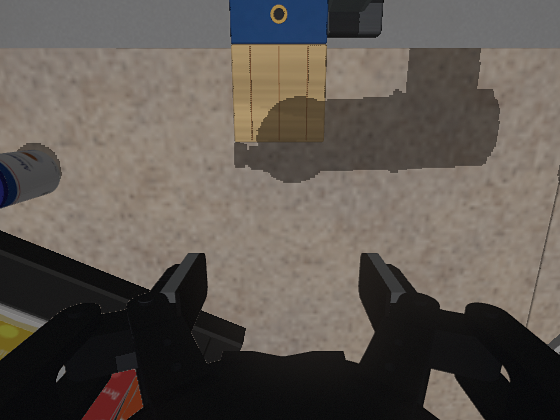

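The wrist view shows the board square, with the seam at row ~44 (columns 232–327) and the counter edge at row ~48. Now I'll compute the offset including the board's height.

```bash
python3 - <<'E'
from h import *
np.set_printoptions(precision=4,suppress=True)
d=np.load("w8.npz");c=(d["K"],d["r"],d["t"]);im=cv2.imread("pics/w8.png").astype(int)
b=im[:,:,0]-im[:,:,2]
for u in(240,270,315): print(b[38:52,u])
g=im.sum(2)
for u in(150,215,385): print(g[43:53,u])
print(ray("",[(240,44.),(315,44.)],.01,c)[:,:2],ray("",[(215,47.8),(385,47.8)],0,c)[:,:2])
E
```

```text
[ 71  72  71  74  66  41 -44 -64 -65 -65 -64 -65 -65 -65]
[ 72  72  72  73  66  42 -44 -65 -65 -65 -65 -65 -64 -63]
[ 69  70  70  70  63  38 -46 -64 -65 -63 -63 -62 -63 -63]
[334 337 337 334 333 314 376 383 385 387]
[337 340 343 340 340 324 389 385 380 378]
[336 337 333 334 334 330 377 387 390 390]
[[ 0.3584 -0.1766]
 [ 0.3584 -0.0991]] [[ 0.3599 -0.2045]
 [ 0.3601 -0.0235]]
```

The seam is about 2 mm past the edge and the board is square and flat, with the arm clear, so I'll hand it in.

```bash
python3 -c "
from plant import robot
print(robot.finish_job())"
```

```text
the job is handed in; nothing more can be done
None
```

The job is handed in, and no verdict came back; by the last camera check the board lay square to the edge with its blue-bamboo line about 2 mm past it (limit 10 mm), the arm was clear, and no push went near the bowl, tin, dish or mug, whose positions I did not re-measure.

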